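Tap milling balls from a keyed feeder into a bowl

TASK

First set the empty blue bowl upright on the table on the green circle under the lip of the ball feeder's chute and let go of it. Then take the square key with the orange handle from its wooden rack, push its tip fully down into the square socket of the red knob and, with the key, turn the knob clockwise a quarter turn until the gate is fully open and all four balls have rolled into the bowl. Leave the key standing in the knob and the bowl on its circle; do not touch the feeder or the balls with the gripper, and leave the mushrooms and jars where they are.

Things in the scene. Friction and masses are not known exactly. Their poses are not given: they have to be found in the camera images.
- feeder: fixed ball feeder: single-file aluminium chute on blue columns. Origin on the table under the gate spindle, z up; chute runs down along -y at 12 deg, centre line x = +38 mm, 52 mm wide, from y = +180 (floor 137 mm high, walls 26 mm more) to lip y = -65. Spindle post 20 mm thick at the origin (foot 36 mm); base plate beyond y = +40, x -12 to 88. Free space under the lip: slide the bowl in
- lip (a point): middle of the chute's lip, on its floor, 85 mm above the table (underside 80 mm up); axes as the feeder's
- catch (a point): centre of the green painted circle with white edge (92 mm across, flat on the table) where the bowl's foot belongs, 45 mm beyond the lip; axes as the feeder's
- socket (a point): centre of the mouth of the square socket in the top of the red knob on the gate spindle, 180 mm above the table. Hole 16 mm wide, 25 mm deep, sides along this point's x and y, z up. Knob: 36 mm square, 30 mm high, with four round lobes (52 mm across). The red gate blade below it, 59 mm long, points along this point's +x; the point turns with knob and gate
- gate (a joint): angle of knob and gate (one piece), rad: 0 = blade square across the chute (closed), 1.62 = end stop, blade along the chute (open). Grows as the knob turns clockwise seen from above; starts at 0 to 0.1. Stiff (0.15 N m friction), stays where left. The balls get past the blade at about 1.2 to 1.35 rad, then run out by themselves in about 2 s
- bowl: loose blue ceramic bowl, 160 mm across the rim, 60 mm high, wall 5 mm, foot 72 mm across, about 0.4 kg. Origin at the centre of its underside, z up. The wall near the rim leans outward about 20 degrees and can be pinched from above
- key: loose key, 0.18 kg: upright 14 mm square steel shank 75 mm long, tip tapered (10 mm square at the end, 14 mm from 6 mm up); on top an orange handle block 24 (x) by 70 (y) by 30 mm high; 105 mm overall. Origin at the centre of the tip's end, z up to the handle, x, y along the shank's sides. Play in the socket 1 mm a side, 0.15 rad each way. Starts in the rack, tip 15 mm above the table
- key_handle (a point): centre of the key's orange handle block, 90 mm above the tip; axes as the key's
- rack: fixed wooden rack block 50 (x) by 170 (y) by 45 mm high, origin under its centre; the key stands in its middle in a loose 18 mm square hole 30 mm deep, handle lengthwise along the rack. 68 mm from the middle, near each end, a fixed tool stub 16 mm thick, top up to 95 mm above the table. Rack and bowl start one on each side, either way round
- ball1_center (a point): centre of off-white porcelain milling ball 1, 40 mm across, about 70 g; the four wait in single file in the chute behind the closed gate (1 is next to the gate)
- ball1: the same ball 1 as a body; its origin is a point on its skin that turns as it rolls, so use the centre point instead
- ball2_center (a point): centre of off-white porcelain milling ball 2, 40 mm across, about 70 g; the four wait in single file in the chute behind the closed gate (1 is next to the gate)
- ball2: the same ball 2 as a body; its origin is a point on its skin that turns as it rolls, so use the centre point instead
- ball3_center (a point): centre of off-white porcelain milling ball 3, 40 mm across, about 70 g; the four wait in single file in the chute behind the closed gate (1 is next to the gate)
- ball3: the same ball 3 as a body; its origin is a point on its skin that turns as it rolls, so use the centre point instead
- ball4_center (a point): centre of off-white porcelain milling ball 4, 40 mm across, about 70 g; the four wait in single file in the chute behind the closed gate (1 is next to the gate)
- ball4: the same ball 4 as a body; its origin is a point on its skin that turns as it rolls, so use the centre point instead
- mushroom: loose clay mushroom ornament, 95 mm high, 72 mm wide, origin under its foot; leave alone
- paint_jar: loose white jar with red cap, 60 mm wide, 75 mm high, origin under its middle; leave alone
Things that resemble listed ones, but are neither listed nor needed, are in the scene too. There is more than one size of the key; the one meant has the size given above. What is shaped like the ball4 but black is not meant.

How it is judged:
By the outcome, as a careful person would: the job done as asked, in the order asked, and still so for the second after the job is handed in, with the robot touching nothing.
It also fails if it takes over 72 s, if anything falls off the work surface, if the arm or the gripper's body presses on something with over 40 N, if the wrist force passes 120 N, or if a joint passes its speed limit or range.

ROBOT

A 7-joint arm with a two-finger parallel gripper is mounted at the origin on the work surface. World frame = base frame: x ahead of the robot, y to its left, z up, the work surface at z = 0. Lengths are in m, angles in rad, forces in N, time in s.
With the tool pointing down it reaches from about 0.425 to 0.95 m from the base axis. Payload 4.7 kg.
Tool frame: the origin (TCP) lies at the very end of the fingers, on their centre line; the grasp point (between the pads) lies 19 mm behind it (arm.tcp_to_grasp is the distance from the TCP to the grasp point, in m); z points along the fingers, y is the line along which they close (so a half turn about z gives the same grasp; the last joint's range is limited). The gripper opens to 85 mm and grips with 20 to 120 N. Pads are 22 mm wide; open, the fingers measure 114 mm over their backs; the gripper's body (76 mm by 85 mm) begins 54 mm behind the grasp point. The pads swing forward as they close: fully open they stand 13 mm farther back than shut.
Start: joints at [-1.215, 0.469, -0.049, 1.532, 0.024, 1.141, -0.082], TCP at [0.253, 0.626, 0.231] pointing down, gripper open.
Joint ranges: [-2.59, 2.59], [-0.33, 1.99], [-1.39, 1.29], [0.1, 2.45], [-1.04, 4.18], [0.21, 1.99], [-2.66, 2.66]. Speed limits (rad/s): [2.57, 2.57, 3.14, 3.14, 3.14, 3.14, 3.14].

INTERFACE

Orientations are given as a unit quaternion [x, y, z, w].
In Python, from workcell import arm gives the robot as it stands.
- The arm moves only by the tool servo_tool, never from a script. Its argument "increments" is a list of rows, each a list of 6 numbers: the shift along the tool's x, y, z in mm, then the turn, a rotation vector about the tool's x, y, z in rad. In form: [[dx, dy, dz, wx, wy, wz], ...]. A call has 1 to 8 rows; each row is the pose to reach, as a shift and turn from the pose commanded when the call began, along the tool's axes at that moment; what a row does not reach only later rows make up. A row lasts 1/8 s, in which the tool goes at most 62.5 mm and 10.7 degrees, less where a joint would pass 70% of its speed; a pose out of reach is approached as far as the arm can. A call with a gripper value outside its range is refused whole. "hand" is the gripper command: -1 is shut, 1 is fully open, values between are in proportion, set as the call begins (left out, the last holds). The fingers move at their own pace and stop on an object; the grip force is fixed at half the most. Time passes only in rows, so rows that repeat a pose let the fingers close. It gives the time, the measured TCP pose, the force, the opening and the grip force at its end, in the units of the state.
- arm.get_obs(): the state, without advancing time (a new reading comes with each control period).
- arm.grab_frame(name): name is "scene" or "top" or "wrist"; returns a dict with "pixels" (420x560x3 uint8, blue, green, red), "z_map" (420x560 float32, m along the optical axis (not along the pixel's ray), 0 where there is no reading), "K" (3x3 intrinsics, pixels), "position" and "orientation" of the camera in the world. Camera axes: x right, y down, z forward; pixel columns grow to the right and rows downward; lengths in m; the calibration is good to about 2 mm. A picture is of the moment at which its call begins.
- arm.close_job(): hands the job in; it is judged then, once.
Trained networks look in a picture, given as the dict that the camera call returned (one of the last four; its "shot" number tells which), for a name from the list of things; names that differ only in an ending like _2 or _b are one class to them, and where a whole thing is asked for, a point or a joint stands for the part that bears it (a point fixed in the world has none). Each returns a list of dicts, best first, with "confidence" (0 to 1); they miss things now and then, are a little off and sometimes report something else, mostly with a low value. They report only what shows in the picture. A call takes as long as a camera call. They do not tell look-alikes from the thing itself.
- arm.masks_of(picture, query): "region" (420x560 bool, what is visible of it) and "uv" ([column, row] in pixels, amid what is visible of it).
- arm.landmark_of(picture, query): "uv" ([column, row] in pixels: a listed point, or the origin of a listed thing).
The state is a dict: "time_s": time; "joint_pos": joint angles; "dq": joint speeds; "joint_efforts": joint torques, N m; "position": TCP position; "tcp_rot": TCP orientation; "force": force on the tool from outside, world axes, zero at the start; "torque": the same for the moment, N m; "gripper_width": opening from 0.0 (shut) to 1.0 (fully open); "grip_force": force on a finger pad.
Only numpy, scipy, OpenCV 4.12 (cv2) and the standard library are available. Lean on these libraries where they do the work, as an engineer would, in place of code of your own. Each camera call takes 0.05 s, during which the arm holds its last target. There are 200 camera calls.

## Working session

There is one attempt and no reset: what is moved stays moved. The work goes in short steps, Python scripts to look and compute and a tool call to move; the robot and the scene stay as the last step left them, time stands still between calls to the robot, and variables do not carry over. Pictures are saved under pics/ and viewed, at most 10 in all, crops included, and the job is handed in when it is done.

Besides the shell and the picture viewer there is one more tool, called as name([rows], argument=value, ...), one row to a line, values as JSON. servo_tool: Moves the arm, as the interface text tells. Its arguments: {"type":"object","properties":{"increments":{"type":"array"},"hand":{"type":"number"}},"required":["increments"]}

```bash
ls; mkdir -p pics
cat > h.py <<'E'
import numpy as np, cv2
from scipy.spatial.transform import Rotation as R
from workcell import arm
def ray(p,uv):
    d=np.linalg.inv(p["K"])@np.array([uv[0],uv[1],1.0]); return np.array(p["position"]),R.from_quat(p["orientation"]).as_matrix()@d
def at_z(p,uv,z):
    o,d=ray(p,uv); return o+d*(z-o[2])/d[2]
def cloud(p):
    v,u=np.mgrid[0:420,0:560]; z=p["z_map"]; P=np.stack([u,v,np.ones_like(u)],-1)@np.linalg.inv(p["K"]).T*z[...,None]
    return P@R.from_quat(p["orientation"]).as_matrix().T+np.array(p["position"])
def tri(a,b):
    (o1,d1),(o2,d2)=a,b; A=np.stack([d1,-d2],1); s=np.linalg.lstsq(A,o2-o1,rcond=None)[0]
    x,y=o1+d1*s[0],o2+d2*s[1]; return (x+y)/2,np.linalg.norm(x-y)
def proj(p,X):
    c=R.from_quat(p["orientation"]).as_matrix().T@(np.asarray(X)-p["position"]); c=p["K"]@c; return c[:2]/c[2]
E
python3 - <<'E'
from h import *
np.set_printoptions(precision=4,suppress=True)
P={n:arm.grab_frame(n) for n in("scene","top")}
for n,p in P.items():
    cv2.imwrite(f"pics/{n}0.png",p["pixels"]); print(n,p["position"],p["orientation"],p["K"][0])
    C=cloud(p)
    for q in("lip","catch","socket","bowl","key_handle","key","rack","ball1_center","feeder"):
        for r in arm.landmark_of(p,q)[:3]:
            u,v=np.round(r["uv"]).astype(int); print(n,q,round(r["confidence"],2),np.round(r["uv"],1),C[min(max(v,0),419),min(max(u,0),559)])
print(arm.get_obs(), arm.tcp_to_grasp)
E
```

```text
pics
scene [1.1534 0.1538 0.9737] [ 0.5804  0.7551 -0.2416 -0.1861] [443.4265   0.     283.7208]
scene lip 0.58 [248.9 248.9] [ 0.6212 -0.0781  0.0031]
scene catch 0.84 [237.2 263.5] [ 0.6678 -0.095  -0.0013]
scene socket 0.68 [280.4 223. ] [0.6226 0.0046 0.1546]
scene bowl 0.95 [210.5 186.2] [ 0.4557 -0.2444  0.0049]
scene key_handle 0.74 [390.8 195.2] [0.4492 0.2376 0.1169]
scene key_handle 0.71 [376.  157.8] [0.3595 0.1844 0.1397]
scene key_handle 0.48 [301.4 260.4] [0.694  0.0704 0.1407]
scene key 0.97 [368.1 183.9] [0.341  0.1812 0.0123]
scene key 0.67 [282.2 263. ] [0.698  0.0294 0.1152]
scene key 0.57 [383.7 216.3] [0.4629 0.2355 0.0456]
scene rack 0.65 [379.2 220.2] [0.4718 0.2255 0.0363]
scene ball1_center 0.48 [283.8 250.5] [0.679  0.0288 0.1397]
scene feeder 0.76 [282.1 260.8] [0.6992 0.0297 0.1264]
scene feeder 0.7 [286.1 254.6] [0.6869 0.0354 0.1343]
top [0.3604 0.018  1.4726] [ 0.7151 -0.6942  0.0604 -0.0552] [518.9758   0.     284.5286]
top lip 0.56 [310.8 187.9] [ 0.6728 -0.0639  0.0032]
top catch 0.72 [320.9 193.3] [ 0.6593 -0.0932  0.0015]
top socket 0.64 [285.9 190
[... 350 characters left out ...]
_center 0.64 [279.7 177.9] [0.6673 0.0258 0.1433]
top ball1_center 0.38 [263.2 176.2] [0.671  0.0705 0.1445]
top feeder 0.78 [288.6 201.2] [ 0.631  -0.0012  0.012 ]
{'time_s': 1.0, 'joint_pos': array([-1.2149,  0.4686, -0.0486,  1.5325,  0.0241,  1.141 , -0.0823]), 'dq': array([ 0.0003,  0.001 , -0.0013,  0.001 , -0.001 , -0.0003,  0.0006]), 'joint_efforts': array([  0.0002, -51.0178,  -0.0467, -23.802 ,   0.0109,   0.0009,
         0.    ]), 'position': array([0.2533, 0.6256, 0.2313]), 'tcp_rot': array([ 0.1912,  0.9815,  0.    , -0.    ]), 'force': array([ 0.0104, -0.28  ,  0.7359]), 'torque': array([-0.0125, -0.0287, -0.0072]), 'grip_force': 0.0, 'gripper_width': 1.001695604129713} 0.0187
```

View pics/scene0.png

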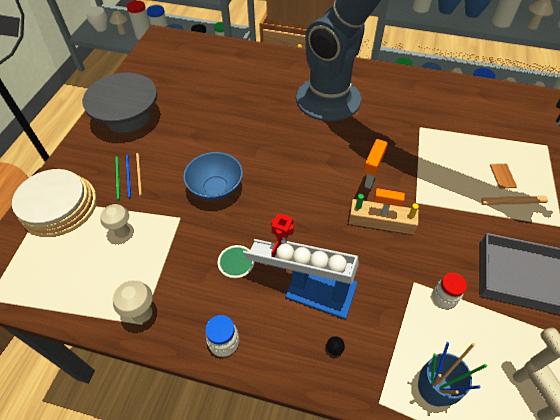

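View pics/top0.png

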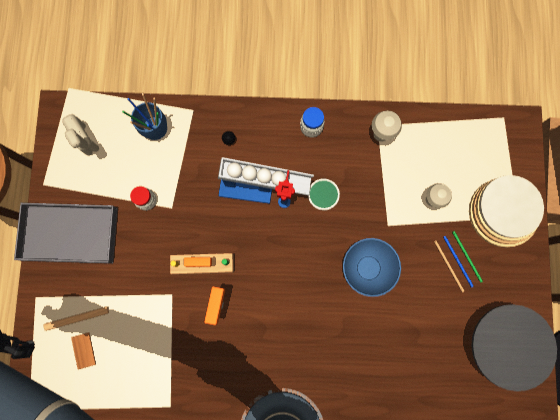

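The scene view shows the bowl at (213,180), the green circle at (236,262), and the feeder with its red knob at (283,226). Two keys have orange handles. One is upright in the rack at (390,195) in scene and (198,262) in top. The other is at (376,155) in scene and (215,305) in top, not in the rack and looking larger. The rack key fits the description. I'll confirm it with a crop and measure everything.

Run:
```python
from h import *
from scipy.optimize import least_squares
np.set_printoptions(precision=4,suppress=True)
P={n:arm.grab_frame(n) for n in("scene","top")}
cr=P["scene"]["pixels"][125:245,335:435]; cv2.imwrite("pics/keys.png",cv2.resize(cr,None,fx=5,fy=5,interpolation=cv2.INTER_CUBIC))
for n,p in P.items():
    C=cloud(p); hsv=cv2.cvtColor(p["pixels"],cv2.COLOR_BGR2HSV); h,s,v=cv2.split(hsv)
    # bowl
    m=(h>95)&(h<120)&(s>80); X=C[m]; 
    sel=(np.hypot(X[:,0]-.455,X[:,1]+.245)<.13)&(X[:,2]>.02); X=X[sel]; top=X[X[:,2]>np.percentile(X[:,2],80)]
    f=least_squares(lambda q:np.hypot(top[:,0]-q[0],top[:,1]-q[1])-q[2],[.455,-.245,.08],loss="soft_l1",f_scale=.002).x
    print(n,"bowl rim",f,np.percentile(X[:,2],[80,95,99]))
    # green circle
    m=((h>60)&(h<92)&(s>70)&(C[...,2]<.01)&(np.hypot(C[...,0]-.66,C[...,1]+.093)<.08)).astype(np.uint8)
    c=max(cv2.findContours(m,0,1)[0],key=cv2.contourArea); e=[at_z(p,q,0)[:2] for q in c[:,0].astype(float)]; e=np.array(e)
    (cx,cy),r=cv2.minEnclosingCircle(e.astype(np.float32)); print("catch",cx,cy,r,len(e))
    # red knob
    m=((h<6)|(h>174))&(s>150)&(np.hypot(C[...,0]-.63,C[...,1])<.08); X=C[m]; t=X[X[:,2]>.17]
    print("knob",len(t),t.mean(0) if len(t) else 0,np.percentile(X[:,2],[50,90,99]), 'blade',X[X[:,2]<.145].mean(0) if (X[:,2]<.145).any() else 0)
    uv=np.argwhere(m); 
    # orange handles
    m=((h>8)&(h<18)&(s>200)&(v>150)&(C[...,2]>.06)).astype(np.uint8)
    k,l,st,ce=cv2.connectedComponentsWithStats(m)
    for i in range(1,k):
        if st[i,4]<30: continue
        X=C[l==i]; t=X[X[:,2]>np.percentile(X[:,2],90)-.006]; rc=cv2.minAreaRect((t[:,:2]*1000).astype(np.float32))
        print("orange",ce[i],st[i,4],"z",np.percentile(X[:,2],[5,50,90]),rc)
    # balls
    for r in arm.masks_of(p,"ball1"): 
        X=C[r["region"]]; print("ball",round(r["confidence"],2),r["uv"],X[X[:,2]>.1].mean(0) if (X[:,2]>.1).any() else X.mean(0))
```

```text
scene bowl rim [ 0.4514 -0.2309  0.0761] [0.0554 0.0594 0.0608]
catch 0.6605893969535828 -0.10016023367643356 0.0400475449860096 91
knob 296 [0.6362 0.0126 0.1767] [0.1722 0.1796 0.1809] blade [0.6701 0.0082 0.1322]
orange [376.0902 152.8471] 255 z [0.1286 0.1388 0.1408] ((721.1670532226562, 159.33384704589844), (39.2551383972168, 863.5933227539062), 86.66304016113281)
orange [389.5   194.125] 144 z [0.1136 0.1177 0.1203] ((793.5856323242188, 211.36654663085938), (68.76248931884766, 725.4796752929688), 86.32318878173828)
ball 0.82 [336.5, 260.0] [0.6954 0.1466 0.1673]
ball 0.62 [283.9, 251.1] [0.679  0.0301 0.135 ]
ball 0.61 [302.1, 255.7] [0.6853 0.0691 0.1468]
ball 0.59 [336.8, 342.8] [0.8178 0.1783 0.0326]
ball 0.48 [317.8, 260.5] [0.6883 0.1077 0.1524]
top bowl rim [ 0.4483 -0.2292  0.0757] [0.0558 0.0615 0.0641]
catch 0.6568723917007446 -0.10016589611768723 0.03982258588075638 74
knob 205 [0.6303 0.0134 0.178 ] [0.1759 0.1815 0.1849] blade [0.6713 0.0062 0.0986]
orange [216.7429 299.9143] 70 z [0.1344 0.139  0.1429] ((335.12127685546875, 183.15399169921875), (31.097761154174805, 92.28697204589844), 80.68416595458984)
ball 0.73 [225.7, 134.4] [0.3604 0.018  1.4726]
ball 0.7 [249.4, 171.3] [0.6729 0.1051 0.1747]
ball 0.66 [233.7, 169.7] [0.6824 0.1457 0.1606]
ball 0.54 [279.2, 176.1] [0.6675 0.0314 0.1553]
ball 0.44 [265.4, 174.2] [0.6725 0.0682 0.1532]
```

View pics/keys.png

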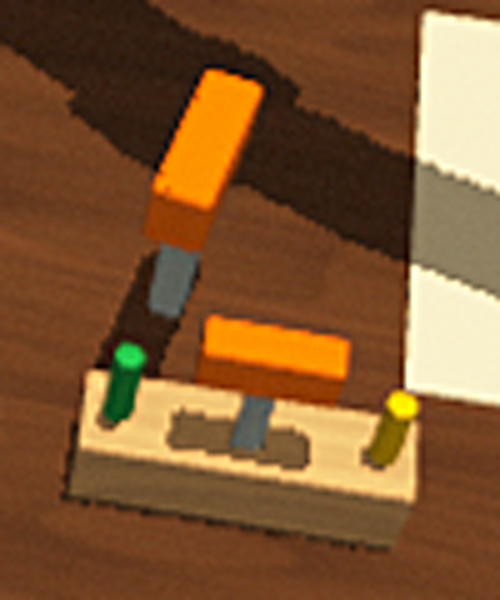

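The crop confirms it: the short-shanked key with its handle at 0.12 m stands in the rack's middle, between a green and a yellow stub. The one outside the rack is larger, with its top at 0.14 m, so I'll leave it. Next is the bowl.

```bash
cat >> h.py <<'E'
def rot(ydir,tilt=0,tiltdir=None):
    """tool z down; y along ydir (xy); tilt: z leans toward tiltdir"""
    y=np.array([*ydir,0.])/np.linalg.norm(ydir); z=np.array([0,0,-1.]); M=np.stack([np.cross(y,z),y,z],1)
    if tilt:
        t=np.array([*tiltdir,0.]); t/=np.linalg.norm(t); M=(R.from_rotvec(np.cross(z,t)*tilt)*R.from_matrix(M)).as_matrix()
    return M
def inc(pos,M,frm=None):
    if frm is None:
        s=arm.get_obs(); frm=(s["position"],R.from_quat(s["tcp_rot"]).as_matrix())
    p,M0=frm; d=M0.T@(np.asarray(pos)-p)*1000; w=R.from_matrix(M0.T@M).as_rotvec()
    return np.round([*d,*w],3).tolist()
YF=np.array([.135,.991])
E
python3 - <<'E'
from h import *
M=rot(-YF)
print(inc([.50,.25,.28],M)); print(inc([.50,-.05,.30],M)); print("then",inc([.45-.135*.08,-.23-.08,.20],M,(np.array([.50,-.05,.30]),M)))
E
```

```text
[-369.66, -255.647, -48.716, -0.0, -0.0, 2.892]
[-482.243, -533.719, -68.741, -0.0, -0.0, 2.892]
then [-25.149, 265.827, 100.0, 0.0, 0.0, 0.0]
```

Run:
```python
from h import *
M=rot(YF)
print(inc([.50,.25,.28],M)); print(inc([.50,-.05,.30],M)); print("then",inc([.45-.135*.08,-.23-.08,.20],M,(np.array([.50,-.05,.30]),M)))
```

```text
[-369.66, -255.647, -48.716, 0.0, -0.0, -0.249]
[-482.243, -533.719, -68.741, 0.0, -0.0, -0.249]
then [25.149, -265.827, 100.0, 0.0, 0.0, 0.0]
```

servo_tool([
  [-60, -40, -10, 0, 0, -0.05],
  [-120, -80, -20, 0, 0, -0.1],
  [-180, -130, -30, 0, 0, -0.15],
  [-240, -170, -40, 0, 0, -0.2],
  [-310, -210, -50, 0, 0, -0.25],
  [-370, -255, -50, 0, 0, -0.25],
  [-370, -255, -50, 0, 0, -0.25],
], hand=1)

```text
time_s: 2.08
position: [0.4932, 0.2613, 0.281]
tcp_rot: [0.067, 0.998, 0.0, 0.0]
force: [1.3, 1.1, -0.4]
gripper_width: 0.997
grip_force: 0.0
```

servo_tool([
  [-8, -60, -10, 0, 0, 0],
  [-16, -120, -20, 0, 0, 0],
  [-25, -180, -20, 0, 0, 0],
  [-35, -240, -20, 0, 0, 0],
  [-45, -300, -20, 0, 0, 0],
  [-40, -360, 0, 0, 0, 0],
  [-35, -420, 20, 0, 0, 0],
  [-30, -480, 40, 0, 0, 0],
])

```text
time_s: 3.08
position: [0.4576, -0.2157, 0.2411]
tcp_rot: [0.067, 0.998, 0.0, 0.001]
force: [0.4, 0.3, -0.4]
gripper_width: 1.001
grip_force: 0.0
```

Run:
```python
from h import *
np.set_printoptions(precision=4,suppress=True)
s=arm.get_obs(); print(s["position"],s["joint_pos"])
p=arm.grab_frame("wrist"); cv2.imwrite("pics/w1.png",p["pixels"]); print(p["position"],R.from_quat(p["orientation"]).as_matrix())
for q in("bowl","catch","lip","socket"):
    print(q,[(round(r["confidence"],2),np.round(r["uv"]),at_z(p,r["uv"],0)) for r in arm.landmark_of(p,q)[:2]])
```

```text
[ 0.4576 -0.2157  0.2411] [-0.0073  0.1836  0.4212  1.9361 -0.0874  1.0379  1.8884]
[ 0.3815 -0.2062  0.3849] [[ 0.1343  0.9453  0.2971]
 [ 0.9909 -0.1282 -0.04  ]
 [ 0.0002  0.2998 -0.954 ]]
bowl [(0.71, array([259., 168.]), array([ 0.4541, -0.2348,  0.    ]))]
catch [(0.73, array([385., 305.]), array([ 0.6549, -0.1   ,  0.    ]))]
lip []
socket []
```

View pics/w1.png

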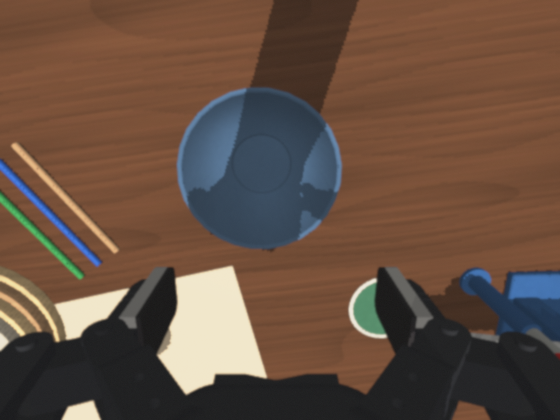

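The wrist view shows the whole bowl (rim centre about (260,167)) and the green circle at about (378,308), partly behind a finger. I'll refine the rim from this view's depth.

Run:
```python
from h import *
np.set_printoptions(precision=4,suppress=True)
p=arm.grab_frame("wrist"); C=cloud(p); r=arm.masks_of(p,"bowl")[0]; m=r["region"].astype(np.uint8)
c=max(cv2.findContours(m,0,1)[0],key=cv2.contourArea)
e=np.array([at_z(p,q,.060)[:2] for q in c[:,0].astype(float)]).astype(np.float32); print(cv2.fitEllipse(e),r["confidence"])
X=C[r["region"]]; print(np.percentile(X[:,2],[1,50,95,99]))
h,s,v=cv2.split(cv2.cvtColor(p["pixels"],cv2.COLOR_BGR2HSV))
m=((h>95)&(h<120)&(s>80)&(np.hypot(C[...,0]-.45,C[...,1]+.23)<.1)).astype(np.uint8)
c=max(cv2.findContours(m,0,1)[0],key=cv2.contourArea); e=np.array([at_z(p,q,.060)[:2] for q in c[:,0].astype(float)]).astype(np.float32); cen,ax,_=cv2.fitEllipse(e);print(cen,ax)
# profile
X=C[m>0]; rr=np.hypot(X[:,0]-cen[0],X[:,1]-cen[1])
for a in np.arange(.03,.08,.005):
    k=(rr>a)&(rr<a+.005); print(round(a,3),np.median(X[k,2]))
g=(np.array(cen)-.0)  
M=rot(YF,np.radians(20),YF); cen=np.array(cen)
rim=.0745; G=np.array([*(cen-YF*rim),.053]); T=G+M[:,2]*.0187
print("TCP",T,"pre",inc(T-M[:,2]*.10,M),"approach from there: z 100")
```

```text
((0.4486822187900543, -0.23151634633541107), (0.15745365619659424, 0.15758952498435974), 13.681777000427246) 0.75
[0.0061 0.0312 0.0611 0.0622]
(0.4481130838394165, -0.23135118186473846) (0.15487602353096008, 0.15579819679260254)
0.03 0.009901899981223705
0.035 0.01320830834717232
0.04 0.015516424460436551
0.045 0.018019650897695055
0.05 0.022832251652513624
0.055 0.028036778877536334
0.06 0.03320010765732989
0.065 0.04290194848187395
0.07 0.05530710786653417
0.075 0.06097134761944434
TCP [ 0.4389 -0.2988  0.0354] pre [8.704, -122.422, 112.162, -0.348, 0.0, 0.004] approach from there: z 100
```

servo_tool([
  [3, -40, 37, -0.12, 0, 0],
  [6, -80, 74, -0.24, 0, 0],
  [9, -122, 112, -0.35, 0, 0],
  [9, -114, 135, -0.35, 0, 0],
  [9, -106, 158, -0.35, 0, 0],
  [9, -98, 180, -0.35, 0, 0],
  [9, -91, 198, -0.35, 0, 0],
  [9, -91, 198, -0.35, 0, 0],
])

```text
time_s: 4.42
position: [0.4376, -0.3006, 0.0426]
tcp_rot: [0.065, 0.982, 0.175, 0.011]
force: [0.9, -0.5, 0.3]
gripper_width: 1.002
grip_force: 0.0
```

Run:
```python
from h import *
M=rot(YF,np.radians(20),YF); cen=np.array([.4486,-.2315])
G=np.array([*(cen-YF*.0745),.053]); T=G+M[:,2]*.0187
s=arm.get_obs(); print(s["position"],T,inc(T,M),s["joint_pos"])
```

```text
[ 0.43758248 -0.30056079  0.04255299] [ 0.4394058  -0.29899225  0.03542775] [-1.613, -0.775, 7.304, 0.003, -0.003, 0.004] [ 0.44920192  0.59853208  0.32513492  1.9286378  -0.58837433  0.94660889
  2.60248432]
```

servo_tool([
  [-1.5, -1, 7, 0, 0, 0],
  [-1.5, -1, 7, 0, 0, 0],
])

```text
time_s: 4.68
position: [0.4391, -0.3017, 0.0366]
tcp_rot: [0.066, 0.983, 0.174, 0.012]
force: [-0.3, 0.3, 0.4]
gripper_width: 1.001
grip_force: 0.0
```

servo_tool([
  [0, 0, 0, 0, 0, 0],
  [0, 0, 0, 0, 0, 0],
  [0, 0, 0, 0, 0, 0],
  [0, 0, 0, 0, 0, 0],
  [0, 0, 0, 0, 0, 0],
  [0, 0, 0, 0, 0, 0],
], hand=-1)

```text
time_s: 5.42
position: [0.4385, -0.2993, 0.0378]
tcp_rot: [0.065, 0.982, 0.177, 0.011]
force: [-1.9, 2.3, 10.0]
gripper_width: 0.037
grip_force: 58.9
```

Run:
```python
from h import *
s=arm.get_obs(); p=s["position"]; M=R.from_quat(s["tcp_rot"]).as_matrix()
for d in([0,0,.012],[.105,.006,.012],[.21-.135*.12,.1315-.12,.012]): print(inc(p+d,M))
q=p+[.21-.135*.12,.1315-.12,.012]
print("slide",inc(q+[.135*.12,.12,0],M,(q,M)))
```

```text
[0.01, 4.184, -11.247, 0.0, 0.0, 0.0]
[-103.285, 22.751, -4.433, 0.0, 0.0, 0.0]
[-190.586, 38.85, 1.477, 0.0, 0.0, 0.0]
slide [-0.252, 113.491, 42.215, 0.0, 0.0, 0.0]
```

servo_tool([
  [0, 2, -6, 0, 0, 0],
  [0, 4, -11, 0, 0, 0],
  [0, 4, -11, 0, 0, 0],
])

```text
time_s: 5.8
position: [0.4385, -0.3025, 0.048]
tcp_rot: [0.067, 0.983, 0.173, 0.012]
force: [-1.1, 0.1, -4.7]
gripper_width: 0.042
grip_force: 58.5
```

servo_tool([
  [-25, 4, 1.5, 0, 0, 0],
  [-60, 10, 4, 0, 0, 0],
  [-100, 18, 7, 0, 0, 0],
  [-140, 26, 10, 0, 0, 0],
  [-170, 31, 11.5, 0, 0, 0],
  [-191, 35, 12.5, 0, 0, 0],
  [-191, 35, 12.5, 0, 0, 0],
  [-191, 35, 12.5, 0, 0, 0],
])

```text
time_s: 6.8
position: [0.6312, -0.291, 0.0473]
tcp_rot: [0.067, 0.982, 0.174, 0.01]
force: [-0.6, -0.3, -4.7]
gripper_width: 0.034
grip_force: 58.6
```

Run:
```python
from h import *
np.set_printoptions(precision=4,suppress=True)
s=arm.get_obs(); print(s["position"],s["joint_pos"],s["gripper_width"])
p=arm.grab_frame("scene"); cv2.imwrite("pics/s2.png",p["pixels"][130:330,130:410].repeat(2,0).repeat(2,1))
t=arm.grab_frame("top")
for n,p in(("s",p),("t",t)):
    C=cloud(p); h,S,v=cv2.split(cv2.cvtColor(p["pixels"],cv2.COLOR_BGR2HSV))
    m=(h>95)&(h<120)&(S>80); X=C[m]; X=X[(np.hypot(X[:,0]-.64,X[:,1]+.22)<.12)&(X[:,2]>.02)]
    print(n,len(X),np.percentile(X[:,2],[50,95,99]),X.mean(0))
    print([(r["confidence"],at_z(p,r["uv"],.012)) for r in arm.landmark_of(p,"bowl")[:2]],[(r["confidence"],at_z(p,r["uv"],.0)) for r in arm.landmark_of(p,"catch")[:2]])
```

```text
[ 0.6312 -0.291   0.0473] [ 0.3159  0.7743  0.3095  1.5454 -0.6078  1.0913  2.3454] 0.0340178021016167
s 2135 [0.0413 0.0688 0.3856] [ 0.6274 -0.2376  0.0522]
[(0.72, array([ 0.669 , -0.0877,  0.012 ])), (0.71, array([ 0.6572, -0.2211,  0.012 ]))] [(0.6, array([ 0.6611, -0.0968,  0.    ]))]
t 1738 [0.0382 0.0678 0.0726] [ 0.6489 -0.2247  0.042 ]
[(0.66, array([ 0.6321, -0.2193,  0.012 ])), (0.59, array([0.447 , 0.2368, 0.012 ]))] [(0.97, array([ 0.6598, -0.0893,  0.    ]))]
```

View pics/s2.png

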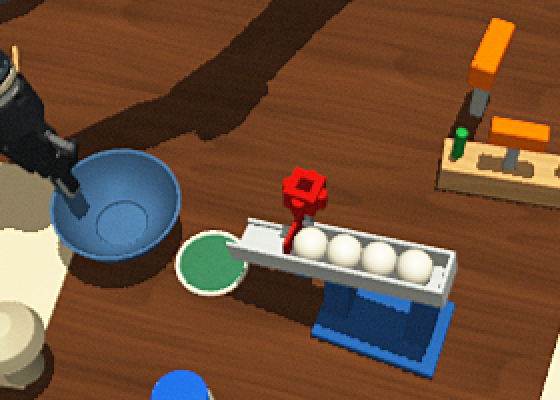

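The bowl hangs level from the gripper, the circle is free, and the lip sits to its right. Next I'll slide the bowl in.

servo_tool([
  [0, 20, 7.3, 0, 0, 0],
  [0, 45, 16.5, 0, 0, 0],
  [0, 70, 25.6, 0, 0, 0],
  [0, 90, 33, 0, 0, 0],
  [0, 105, 38.4, 0, 0, 0],
  [0, 117, 42.8, 0, 0, 0],
  [0, 117, 42.8, 0, 0, 0],
  [0, 117, 42.8, 0, 0, 0],
])

```text
time_s: 8.1
position: [0.6494, -0.1686, 0.0482]
tcp_rot: [0.067, 0.983, 0.173, 0.012]
force: [0.5, -0.4, -4.7]
gripper_width: 0.035
grip_force: 58.7
```

```bash
cat > bowl.py <<'E'
from h import *
np.set_printoptions(precision=4,suppress=True)
from scipy.optimize import least_squares
s=arm.get_obs(); print(s["position"],s["force"])
import sys
ZR=float(sys.argv[1])
for n in("scene","top","wrist"):
    p=arm.grab_frame(n)
    C=cloud(p); h,S,v=cv2.split(cv2.cvtColor(p["pixels"],cv2.COLOR_BGR2HSV))
    m=(h>95)&(h<120)&(S>80)&(np.hypot(C[...,0]-.6585,C[...,1]+.10)<.11)&(C[...,2]>ZR-.006)&(C[...,2]<ZR+.005); X=C[m]
    f=least_squares(lambda q:np.hypot(X[:,0]-q[0],X[:,1]-q[1])-.0775,[.658,-.1],loss="soft_l1",f_scale=.002).x if len(X)>10 else 0
    print(n,len(X),f,[(round(r["confidence"],2),at_z(p,r["uv"],ZR-.06)[:2]) for r in arm.landmark_of(p,"bowl")[:2]])
    cv2.imwrite(f"pics/b_{n}.png",p["pixels"])
E
python3 bowl.py .071
```

```text
[ 0.6494 -0.1686  0.0482] [ 0.4926 -0.4316 -4.6556]
scene 249 [ 0.6635 -0.1008] [(0.9, array([ 0.6653, -0.1075])), (0.62, array([0.6242, 0.1033]))]
top 198 [ 0.6608 -0.0993] [(0.62, array([ 0.6535, -0.1006]))]
wrist 3835 [ 0.6631 -0.1038] [(0.95, array([ 0.6595, -0.1034]))]
```

servo_tool([
  [3.5, 0, 0, 0, 0, 0],
  [3.5, -1, 3, 0, 0, 0],
  [3.5, -2, 6, 0, 0, 0],
  [3.5, -3, 8.5, 0, 0, 0],
  [3.5, -3.5, 9.5, 0, 0, 0],
  [3.5, -3.5, 9.5, 0, 0, 0],
])

```text
time_s: 9.15
position: [0.6463, -0.167, 0.0391]
tcp_rot: [0.066, 0.982, 0.174, 0.012]
force: [-1.3, -1.2, 3.8]
gripper_width: 0.036
grip_force: 60.8
```

servo_tool([
  [0, -0.3, 1, 0, 0, 0],
  [0, -0.3, 1, 0, 0, 0],
])

```text
time_s: 9.4
position: [0.6463, -0.1673, 0.0384]
tcp_rot: [0.066, 0.982, 0.174, 0.012]
force: [-4.0, -3.9, 7.9]
gripper_width: 0.041
grip_force: 62.1
```

servo_tool([
  [0, 0, 0, 0, 0, 0],
  [0, 0, 0, 0, 0, 0],
  [0, 0, 0, 0, 0, 0],
  [0, 0, 0, 0, 0, 0],
], hand=0.1)

```text
time_s: 9.9
position: [0.6462, -0.1664, 0.0369]
tcp_rot: [0.066, 0.982, 0.174, 0.012]
force: [-0.2, -0.5, -0.1]
gripper_width: 0.554
grip_force: 0.0
```

```bash
python3 bowl.py .06
```

```text
[ 0.6462 -0.1664  0.0369] [-0.1686 -0.4633 -0.0536]
scene 333 [ 0.6593 -0.1002] [(0.9, array([ 0.6623, -0.1004])), (0.41, array([0.6381, 0.0083]))]
top 265 [ 0.657  -0.0988] [(0.9, array([ 0.6623, -0.1028]))]
wrist 7499 [ 0.6587 -0.1042] [(0.9, array([ 0.6596, -0.1012]))]
```

The bowl is on its circle to within about 1 mm in both fixed views. I'll back out along the wall and go to the rack.

servo_tool([
  [0, 0, -15, 0, 0, 0],
  [0, 0, -45, 0, 0, 0],
  [0, 0, -100, 0, 0, 0],
  [0, 0, -160, 0, 0, 0],
  [0, 0, -220, 0, 0, 0],
  [0, 0, -250, 0, 0, 0],
  [0, 0, -250, 0, 0, 0],
])

```text
time_s: 11.08
position: [0.635, -0.2542, 0.276]
tcp_rot: [0.067, 0.983, 0.172, 0.015]
force: [-0.4, -0.8, -1.3]
gripper_width: 0.551
grip_force: 0.0
```

Run:
```python
from h import *
np.set_printoptions(precision=4,suppress=True)
s=arm.get_obs(); print(s["position"])
top=arm.grab_frame("top"); sc=arm.grab_frame("scene")
for p in(top,sc):
    C=cloud(p)
    for r in arm.masks_of(p,"rack")[:2]:
        X=C[r["region"]]; X=X[(abs(X[:,2]-.045)<.006)]
        if len(X)>30: print(r["confidence"],r["uv"],len(X),cv2.minAreaRect((X[:,:2]*1000).astype(np.float32)))
    for q in("key_handle","key","rack"):
        print(q,[(round(r["confidence"],2),np.round(r["uv"]),at_z(p,r["uv"],.105 if q=="key_handle" else .015 if q=="key" else 0)) for r in arm.landmark_of(p,q)[:3]])
M=rot([1,0]); print(inc([.40,.20,.32],M))
```

```text
[ 0.635  -0.2542  0.276 ]
0.61 [204.5, 267.1] 750 ((445.6895446777344, 235.81143188476562), (50.51836395263672, 170.54620361328125), 3.3391857147216797)
key_handle [(0.82, array([216., 306.]), array([0.3309, 0.1824, 0.105 ])), (0.81, array([197., 260.]), array([0.4476, 0.2381, 0.105 ]))]
key [(0.72, array([203., 263.]), array([0.4471, 0.2352, 0.015 ])), (0.6, array([220., 301.]), array([0.3431, 0.1806, 0.015 ]))]
rack [(0.83, array([202., 265.]), array([0.442 , 0.2402, 0.    ]))]
0.97 [380.7, 214.8] 933 ((446.9849853515625, 232.85951232910156), (54.68067932128906, 169.05377197265625), 3.049428939819336)
key_handle [(0.9, array([390., 197.]), array([0.4473, 0.237 , 0.105 ])), (0.85, array([377., 159.]), array([0.3299, 0.1883, 0.105 ])), (0.66, array([337., 266.]), array([0.6694, 0.1482, 0.105 ]))]
key [(0.86, array([383., 219.]), array([0.4497, 0.236 , 0.015 ])), (0.79, array([370., 183.]), array([0.3393, 0.185 , 0.015 ])), (0.47, array([286., 249.]), array([0.6051, 0.0145, 0.015 ]))]
rack [(0.81, array([380., 221.]), array([ 0.449 ,  0.2309, -0.    ]))]
[292.955, 407.073, 97.206, 0.287, -0.252, 1.42]
```

Run:
```python
from h import *
M=rot([1,.058]); print(inc([.447,.20,.28],M))
```

```text
[246.335, 399.275, 136.89, 0.292, -0.242, 1.363]
```

servo_tool([
  [31, 50, 17, 0.037, -0.03, 0.17],
  [62, 100, 34, 0.073, -0.06, 0.34],
  [92, 150, 51, 0.11, -0.09, 0.51],
  [123, 200, 68, 0.146, -0.121, 0.68],
  [154, 250, 86, 0.183, -0.151, 0.85],
  [185, 300, 103, 0.219, -0.18, 1.02],
  [216, 350, 120, 0.256, -0.21, 1.19],
  [246, 399, 137, 0.292, -0.242, 1.363],
], hand=1)

```text
time_s: 12.58
position: [0.4779, 0.1294, 0.279]
tcp_rot: [0.612, 0.79, 0.027, -0.001]
force: [-0.0, 0.5, -0.2]
gripper_width: 1.001
grip_force: 0.0
```

servo_tool([
  [0, 0, 0, 0, 0, 0],
  [0, 0, 0, 0, 0, 0],
])

```text
time_s: 12.82
position: [0.4788, 0.1276, 0.2787]
tcp_rot: [0.61, 0.792, 0.027, -0.001]
force: [-0.7, 0.1, -0.5]
gripper_width: 1.0
grip_force: 0.0
```

Run:
```python
from h import *
np.set_printoptions(precision=4,suppress=True)
s=arm.get_obs(); print(s["position"],s["tcp_rot"],s["joint_pos"])
p=arm.grab_frame("wrist"); cv2.imwrite("pics/w3.png",p["pixels"]); C=cloud(p)
for q,z in(("key_handle",.105),("key",.015),("rack",0)):
    print(q,[(round(r["confidence"],2),np.round(r["uv"]),at_z(p,r["uv"],z)) for r in arm.landmark_of(p,q)[:3]])
h,S,v=cv2.split(cv2.cvtColor(p["pixels"],cv2.COLOR_BGR2HSV))
m=(h>8)&(h<18)&(S>200)&(C[...,2]>.112)&(C[...,2]<.128)&(np.hypot(C[...,0]-.447,C[...,1]-.237)<.07); X=C[m]; print(len(X),np.median(X[:,2]))
if len(X)>9: print(cv2.minAreaRect((X[:,:2]*1000).astype(np.float32)))
```

```text
[0.4788 0.1276 0.2787] [ 0.6102  0.7918  0.0267 -0.0007] [-0.6989  0.1036  0.4082  1.9315 -0.0832  1.0737  0.0024]
key_handle [(0.9, array([116.,  88.]), array([0.3277, 0.1815, 0.105 ])), (0.57, array([261.,  62.]), array([0.4445, 0.2345, 0.105 ])), (0.31, array([474., 271.]), array([0.7108, 0.0942, 0.105 ]))]
key [(0.9, array([159.,  94.]), array([0.339 , 0.1831, 0.015 ])), (0.89, array([260.,  73.]), array([0.4436, 0.2338, 0.015 ]))]
rack [(0.79, array([259.,  72.]), array([0.4416, 0.2358, 0.    ]))]
0 nan
  return _methods._mean(a, axis=axis, dtype=dtype,
  ret = ret.dtype.type(ret / rcount)
```

View pics/w3.png

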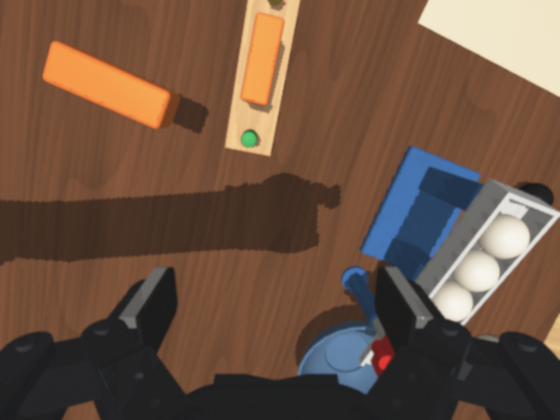

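The move fell short because of speed clipping. The rack key is at (262,60), and the feeder and the bowl below are undisturbed. Continuing.

Run:
```python
from h import *
print(inc([.447,.20,.25],rot([1,.058])))
```

```text
[78.065, -13.795, 30.773, 0.038, -0.038, 0.197]
```

servo_tool([
  [40, -7, 15, 0.02, -0.02, 0.1],
  [78, -14, 31, 0.038, -0.038, 0.197],
  [78, -14, 31, 0.038, -0.038, 0.197],
  [78, -14, 31, 0.038, -0.038, 0.197],
])

```text
time_s: 13.52
position: [0.4469, 0.2002, 0.2499]
tcp_rot: [0.686, 0.728, -0.0, 0.0]
force: [-0.4, -1.3, 0.7]
gripper_width: 1.002
grip_force: 0.0
```

```bash
cat > key.py <<'E'
from h import *
np.set_printoptions(precision=4,suppress=True)
s=arm.get_obs(); print(s["position"],s["tcp_rot"],s["joint_pos"])
p=arm.grab_frame("wrist"); cv2.imwrite("pics/w4.png",p["pixels"]); C=cloud(p)
for q,z in(("key_handle",.105),("key",.015)):
    print(q,[(round(r["confidence"],2),np.round(r["uv"]),at_z(p,r["uv"],z)) for r in arm.landmark_of(p,q)[:3]])
h,S,v=cv2.split(cv2.cvtColor(p["pixels"],cv2.COLOR_BGR2HSV))
m=((h>5)&(h<20)&(S>180)&(np.hypot(C[...,0]-.447,C[...,1]-.237)<.06)&(C[...,2]>.08)); X=C[m]; print(len(X),np.percentile(X[:,2],[5,50,95]))
t=m&(v>200)
k,l,st,ce=cv2.connectedComponentsWithStats(t.astype(np.uint8)); i=1+np.argmax(st[1:,4])
c=cv2.findContours((l==i).astype(np.uint8),0,1)[0][0][:,0].astype(float)
e=np.array([at_z(p,q,.12)[:2]*1000 for q in c]).astype(np.float32); rc=cv2.minAreaRect(e); print("top face",rc)
E
python3 key.py
```

```text
[0.4469 0.2002 0.2499] [ 0.6859  0.7277 -0.0001  0.0003] [-0.8235  0.1437  0.3549  1.9545 -0.0566  1.0529 -0.3849]
key_handle [(0.9, array([275., 151.]), array([0.4441, 0.2335, 0.105 ])), (0.78, array([142., 205.]), array([0.3289, 0.179 , 0.105 ]))]
key [(0.63, array([274., 138.]), array([0.4423, 0.2344, 0.015 ])), (0.63, array([180., 176.]), array([0.3389, 0.1856, 0.015 ]))]
505 [0.1195 0.1209 0.1223]
top face ((446.045166015625, 234.9486541748047), (68.1891860961914, 21.642648696899414), 88.8552474975586)
```

The handle's top face is centred at (0.446, 0.235), z 0.121, with its long side along y. Descending onto it.

servo_tool([
  [12, -1, 20, 0, 0, 0.02],
  [24, -2, 50, 0, 0, 0.05],
  [35, -3, 90, 0, 0, 0.07],
  [35, -3, 125, 0, 0, 0.07],
  [35, -3, 150, 0, 0, 0.07],
  [35, -3, 161, 0, 0, 0.07],
  [35, -3, 161, 0, 0, 0.07],
])

```text
time_s: 14.55
position: [0.4415, 0.2355, 0.0888]
tcp_rot: [0.711, 0.703, -0.0, 0.0]
force: [0.2, -0.9, 0.3]
gripper_width: 1.0
grip_force: 0.0
```

servo_tool([
  [0, 0, 0, 0, 0, 0],
  [0, 0, 0, 0, 0, 0],
  [0, 0, 0, 0, 0, 0],
  [0, 0, 0, 0, 0, 0],
  [0, 0, 0, 0, 0, 0],
  [0, 0, 0, 0, 0, 0],
], hand=-1)

```text
time_s: 15.3
position: [0.442, 0.2365, 0.0895]
tcp_rot: [0.711, 0.704, 0.001, 0.0]
force: [0.9, -0.7, 6.0]
gripper_width: 0.276
grip_force: 59.5
```

servo_tool([
  [0, 0, -5, 0, 0, 0],
  [0, 0, -20, 0, 0, 0],
  [0, 0, -50, 0, 0, 0],
  [0, 0, -100, 0, 0, 0],
  [0, 0, -150, 0, 0, 0],
  [0, 0, -190, 0, 0, 0],
  [0, 0, -200, 0, 0, 0],
  [0, 0, -200, 0, 0, 0],
])

```text
time_s: 16.3
position: [0.4402, 0.2358, 0.2884]
tcp_rot: [0.71, 0.704, -0.001, -0.0]
force: [0.2, -0.3, -1.8]
gripper_width: 0.272
grip_force: 58.7
```

```bash
cat > kk.py <<'E'
from h import *
np.set_printoptions(precision=4,suppress=True)
s=arm.get_obs(); T=s["position"]; print(T,s["tcp_rot"],s["gripper_width"],s["joint_pos"])
P={n:arm.grab_frame(n) for n in("scene","top","wrist")}
for n,p in P.items():
    cv2.imwrite(f"pics/k_{n}.png",p["pixels"]); C=cloud(p)
    for q in("key","key_handle","socket"):
        print(n,q,[(round(r["confidence"],2),np.round(r["uv"],1),at_z(p,r["uv"],{"key":T[2]-.075,"key_handle":T[2]+.015,"socket":.18}[q])) for r in arm.landmark_of(p,q)[:3]])
    h,S,v=cv2.split(cv2.cvtColor(p["pixels"],cv2.COLOR_BGR2HSV))
    m=((h<6)|(h>174))&(S>120)&(np.hypot(C[...,0]-.635,C[...,1]-.013)<.045)&(abs(C[...,2]-.18)<.006); X=C[m]
    if len(X)>20: print("knob",len(X),cv2.minEnclosingCircle((X[:,:2]*1000).astype(np.float32)),X.mean(0))
E
python3 kk.py
```

```text
[0.4402 0.2358 0.2884] [ 0.7105  0.7037 -0.0008 -0.0004] 0.2721493977510382 [-0.8927  0.1263  0.3538  1.8806 -0.0484  1.1445 -0.531 ]
scene key [(0.82, array([400.8, 166.3]), array([0.4405, 0.2397, 0.2134])), (0.56, array([367.4, 185.7]), array([0.5161, 0.1749, 0.2134])), (0.24, array([322.1, 260.5]), array([0.7246, 0.1178, 0.2134]))]
scene key_handle [(0.75, array([407.7, 138.9]), array([0.4445, 0.2352, 0.3034])), (0.68, array([377.3, 158.3]), array([0.5155, 0.1811, 0.3034])), (0.54, array([303.4, 258.4]), array([0.7797, 0.09  , 0.3034]))]
scene socket [(0.65, array([281.5, 221.7]), array([0.6349, 0.0115, 0.18  ]))]
knob 227 ((634.39892578125, 11.5003080368042), 24.71327781677246) [0.635  0.012  0.1783]
top key [(0.6, array([220.2, 306.5]), array([0.333 , 0.1584, 0.2134])), (0.49, array([190.8, 261. ]), array([0.439 , 0.2346, 0.2134]))]
top key_handle [(0.9, array([216.4, 306.1]), array([0.3356, 0.1568, 0.3034])), (0.43, array([185. , 260.8]), array([0.4335, 0.2321, 0.3034])), (0.28, array([263. , 175.6]), array([0.6348, 0.0643, 0.3034]))]
top socket [(0.83, array([285.3, 189.6]), array([0.629 , 0.0112, 0.18  ]))]
knob 184 ((631.7628173828125, 13.975220680236816), 24.075580596923828) [0.6311 0.0137 0.1791]
wrist key [(0.73, array([277.9, 217.8]), array([0.4407, 0.2342, 0.2134])), (0.7, array([198.5, 200. ]), array([0.3881, 0.2471, 0.2134])), (0.34, array([504.9, 342.5]), array([0.6125, 0.1321, 0.2134]))]
wrist key_handle [(0.97, array([273.6, 289.4]), array([0.4387, 0.2341, 0.3034])), (0.58, array([171.7, 235.1]), array([0.3981, 0.2593, 0.3034])), (0.5, array([541.1, 282.1]), array([0.5507, 0.2368, 0.3034]))]
wrist socket [(0.58, array([522.6, 311. ]), array([0.6477, 0.1365, 0.18  ]))]
```

servo_tool([
  [-45, 40, 0, 0, 0, 0.03],
  [-90, 80, 0, 0, 0, 0.06],
  [-135, 120, 0, 0, 0, 0.1],
  [-175, 155, 0, 0, 0, 0.13],
  [-205, 180, 0, 0, 0, 0.155],
  [-221, 195, 0, 0, 0, 0.155],
  [-221, 195, 0, 0, 0, 0.155],
  [-221, 195, 0, 0, 0, 0.155],
])

```text
time_s: 17.9
position: [0.6333, 0.0152, 0.2885]
tcp_rot: [0.762, 0.647, -0.0, -0.001]
force: [-0.9, -0.4, -2.8]
gripper_width: 0.275
grip_force: 59.1
```

```bash
python3 kk.py
```

```text
[0.6333 0.0152 0.2885] [ 0.7621  0.6475 -0.     -0.0009] 0.2751225967012658 [-0.4753  0.3856  0.5323  1.5901 -0.2059  1.2232 -0.0667]
scene key [(0.98, array([370.5, 184.7]), array([0.5116, 0.1811, 0.2135])), (0.6, array([284.7, 210.2]), array([0.6268, 0.0164, 0.2135]))]
scene key_handle [(0.7, array([376.4, 158.4]), array([0.5164, 0.1794, 0.3035])), (0.65, array([284.6, 187.4]), array([0.6369, 0.0187, 0.3035])), (0.39, array([302.8, 258.6]), array([0.7804, 0.0891, 0.3035]))]
scene socket [(0.65, array([281.1, 224.6]), array([0.6424, 0.0126, 0.18  ]))]
knob 218 ((635.158447265625, 12.577816009521484), 24.961992263793945) [0.6364 0.0127 0.1781]
top key [(0.73, array([220.9, 302.3]), array([0.3429, 0.1572, 0.2135])), (0.26, array([311.1, 185.4]), array([ 0.6347, -0.0523,  0.2135])), (0.23, array([237.3, 170.2]), array([0.6676, 0.1322, 0.2135]))]
top key_handle [(0.95, array([213.5, 309.3]), array([0.3285, 0.1628, 0.3035]))]
top socket []
wrist key [(0.8, array([276.5, 220.3]), array([0.6331, 0.0117, 0.2135])), (0.58, array([ 1.6, 63.2]), array([0.4875, 0.1361, 0.2135]))]
wrist key_handle [(0.86, array([278.9, 290.3]), array([0.6342, 0.0122, 0.3035]))]
wrist socket [(0.88, array([271. , 207.2]), array([0.6287, 0.0111, 0.18  ]))]
knob 1191 ((631.78857421875, 13.341553688049316), 25.015823364257812) [0.6337 0.0235 0.1793]
```

View pics/k_wrist.png

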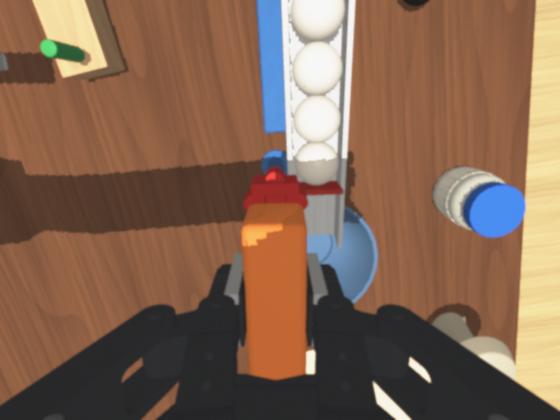

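The handle hides the tip and socket in the wrist view. The blade at (325,188) lies square to the chute at this yaw. I'll check the tip against the knob in a scene-camera crop.

Run:
```python
from h import *
im=cv2.imread("pics/k_scene.png")[170:245,250:330]; cv2.imwrite("pics/crop1.png",cv2.resize(im,None,fx=8,fy=8,interpolation=cv2.INTER_CUBIC))
```

```text
(no output)
```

View pics/crop1.png

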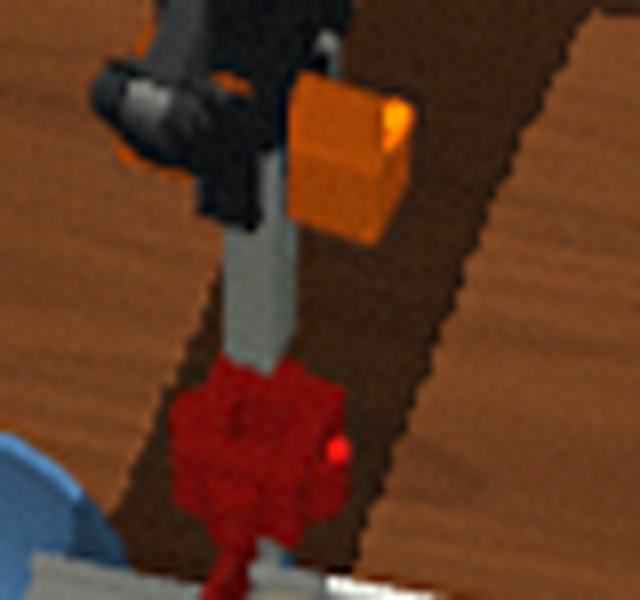

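The crop shows the shank end at about pixel (282.5,215.7), just above the knob, whose dark socket mouth is at about (281.2,221). I'll compare these with the projections.

Run:
```python
from h import *
np.set_printoptions(precision=4,suppress=True)
p=arm.grab_frame("scene"); 
for X in([.6333,.0152,.214],[.6333,.0122,.214],[.6353,.0122,.214],[.634,.0125,.18],[.634,.0125,.17]): print(X,proj(p,X))
# shank edges at several heights
g=p["pixels"]; h,S,v=cv2.split(cv2.cvtColor(g,cv2.COLOR_BGR2HSV))
for r in range(196,222): print(r,''.join('R' if (S[r,c]>150 and (h[r,c]<4 or h[r,c]>174)) else 'g' if S[r,c]<70 and v[r,c]>60 else '.' for c in range(268,300)), end='\n')
c=np.array([ (u,v) for u,v in zip(*np.where(((h<4)|(h>174))&(S>150))[::-1]) if 265<u<300 and 210<v<245]); print(c.min(0),c.max(0))
```

```text
[0.6333, 0.0152, 0.214] [283.3563 212.3659]
[0.6333, 0.0122, 0.214] [281.9764 212.0658]
[0.6353, 0.0122, 0.214] [281.7293 212.8171]
[0.634, 0.0125, 0.18] [282.0665 221.449 ]
[0.634, 0.0125, 0.17] [282.0774 224.0236]
196 ..............gg................
197 ..............ggg...............
198 .........gg..ggggg..............
199 .........ggggggggg..............
200 .........ggggggggg..............
201 .........ggggggggg..............
202 .........ggggggggg..............
203 .........ggggggggg..............
204 .........ggggggggg..............
205 .........ggggggggg..............
206 .........ggggggggg..............
207 .........ggggggggg..............
208 .........ggggggggg..............
209 .........ggggggggg..............
210 .........ggggggggg..............
211 .........gggggggg...............
212 .........gggggggg...............
213 .........gggggggg...............
214 ..........gggggg................
215 .........R..ggg.RRRR............
216 ........RRRRR..RRRRR............
217 ........RRRRRRRRRRRRRRR.........
218 .......RRRRRRRRRRRRRRRRRR.......
219 ....RRRRRRRRRRRRRRRRRRRRR.......
220 ...RRRRRRRRRRRRRRRRRRRRRR.......
221 ...RRRRRRRRRRRRRRRRRRRRRR.......
[271 215] [293 244]
```

servo_tool([
  [2, 0, 10, 0, 0, 0],
  [2, 0, 20, 0, 0, 0],
  [2, 0, 26, 0, 0, 0],
  [2, 0, 26, 0, 0, 0],
])

```text
time_s: 19.05
position: [0.6339, 0.0152, 0.2619]
tcp_rot: [0.763, 0.646, -0.001, -0.0]
force: [-0.7, -0.3, -1.7]
gripper_width: 0.272
grip_force: 59.0
```

Run:
```python
from h import *
np.set_printoptions(precision=4,suppress=True)
s=arm.get_obs(); print(s["position"],s["force"])
p=arm.grab_frame("scene"); T=s["position"]
for X in([T[0],T[1],T[2]-.0745],[.634,.0125,.18]): print(X,proj(p,X))
g=p["pixels"]; h,S,v=cv2.split(cv2.cvtColor(g,cv2.COLOR_BGR2HSV))
for r in range(204,240): print(r,''.join('R' if (S[r,c]>150 and (h[r,c]<4 or h[r,c]>174)) and v[r,c]>110 else 'r' if (S[r,c]>150 and (h[r,c]<4 or h[r,c]>174)) else 'g' if S[r,c]<70 and v[r,c]>60 else '.' for c in range(266,300)), end='\n')
im=g[185:245,250:330]; cv2.imwrite("pics/crop2.png",cv2.resize(im,None,fx=9,fy=9,interpolation=cv2.INTER_CUBIC))
```

```text
[0.6339 0.0152 0.2619] [-0.6516 -0.2757 -1.7138]
[np.float64(0.633868210281389), np.float64(0.01519313480374729), np.float64(0.1873643497877675)] [283.2853 219.7423]
[0.634, 0.0125, 0.18] [282.0665 221.449 ]
204 .................ggg..............
205 .................ggg..............
206 ............g....ggg..............
207 ............ggg.ggggg.............
208 ............ggggggggg.............
209 ............ggggggggg.............
210 ............ggggggggg.............
211 ............ggggggggg.............
212 ............ggggggggg.............
213 ............ggggggggg.............
214 ...........rggggggggg.............
215 ...........Rgggggggg.r............
216 ..........rRgggggggg.R............
217 ..........RRgggggggg.RRr..........
218 .........rRRgggggggg.RRRRRr.......
219 ......rrRRRRggggggggRRRRRRR.......
220 ......RRRRRRggggggg.RRRRRRr.......
221 ......RRRRRR.ggggggrRRRRRrr.......
222 ......RRRRRRr.gggg.rRRRRRrr.......
223 .....rRRRRRRrrr..grrRRRRrrr.......
224 .....rRRRRRRrrrrrrrrRRRRrrr.......
225 .....rRRRRRRRRRRRRrRRRRRrRRR......
226 .....rRRRRRRRRRRRRRRRRRrRRRR......
227 .....rrrRRRRRRRRRRRRRRRrRRRr......
228 ......rrrrrrRRRRRRRRRRrRRRRr......
229 ......rrrrRRrrrrrRRRRRrRRRR.......
230 ......rRrrRRRRRRrRRRRrrrRrrr......
231 ......rrRrRRRRRRrrrRRrrRRRr.......
232 ......RRRrrRRRRRrrrRrrrrrRrr......
233 .......rRrrRRRRrrrrrrrrrrRr.......
234 ........rrrrrRrrrRrRrr.rrr........
235 ..........rRRRrrrrrrrrr...........
236 ..........rrrrrrrRrrrr............
237 ...........rRRRr..rrR.............
238 ...........rrrrrggg...............
239 ...........rrrrr.gg...............
```

View pics/crop2.png

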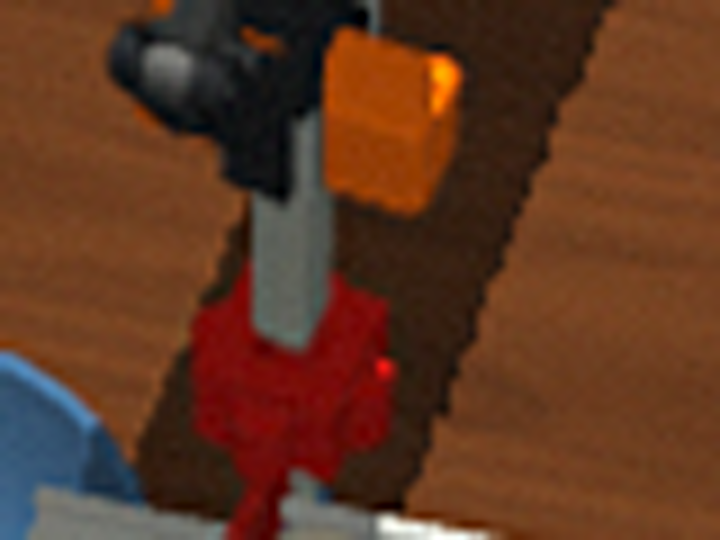

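The tip is centred over the socket laterally, with a dark strip of socket showing in front of it. It sits about 1 mm toward the camera, so I'll shift 1 mm back and go down gently.

servo_tool([
  [0, -1, 3, 0, 0, 0],
  [0, -1, 7, 0, 0, 0],
  [0, -1, 10, 0, 0, 0],
  [0, -1, 13, 0, 0, 0],
  [0, -1, 15, 0, 0, 0],
  [0, -1, 15, 0, 0, 0],
])

```text
time_s: 19.85
position: [0.6326, 0.0154, 0.2474]
tcp_rot: [0.763, 0.647, -0.001, -0.001]
force: [-3.1, 0.5, -0.6]
gripper_width: 0.275
grip_force: 58.3
```

servo_tool([
  [0, -0.5, 3, 0, 0, 0],
  [0, -0.5, 6, 0, 0, 0],
  [0, -0.5, 9, 0, 0, 0],
  [0, -0.5, 12, 0, 0, 0],
  [0, -0.5, 15, 0, 0, 0],
  [0, -0.5, 15, 0, 0, 0],
])

```text
time_s: 20.6
position: [0.6325, 0.0154, 0.2321]
tcp_rot: [0.763, 0.646, -0.001, -0.0]
force: [-4.6, -0.6, -1.3]
gripper_width: 0.27
grip_force: 58.4
```

servo_tool([
  [0, -0.5, 1, 0, 0, 0],
  [0, -0.5, 2, 0, 0, 0],
  [0, -0.5, 3, 0, 0, 0],
  [0, -0.5, 4, 0, 0, 0],
  [0, -0.5, 4, 0, 0, 0],
])

```text
time_s: 21.22
position: [0.6325, 0.0154, 0.2296]
tcp_rot: [0.763, 0.647, 0.0, 0.0]
force: [-4.8, -0.4, 4.7]
gripper_width: 0.271
grip_force: 58.9
```

The key is seated: the bottom was felt at TCP z 0.2296, which puts the tip at 0.155. Next I turn it clockwise.

servo_tool([
  [0, -0.8, 0, 0, 0, 0.1],
  [0, -0.6, 0, 0, 0, 0.2],
  [-0.1, -0.5, 0, 0, 0, 0.3],
  [-0.1, -0.4, 0, 0, 0, 0.4],
  [-0.2, -0.3, 0, 0, 0, 0.5],
  [-0.3, -0.2, 0, 0, 0, 0.6],
  [-0.4, 0, 0, 0, 0, 0.7],
  [-0.5, 0, 0, 0, 0, 0.8],
])

```text
time_s: 22.22
position: [0.6333, 0.0151, 0.2297]
tcp_rot: [0.955, 0.297, 0.001, 0.001]
force: [-2.7, 0.5, 3.1]
gripper_width: 0.27
grip_force: 59.8
```

Run:
```python
from h import *
np.set_printoptions(precision=3,suppress=True)
s=arm.get_obs(); print(s["position"],s["force"],s["torque"],s["joint_pos"],s["tcp_rot"])
p=arm.grab_frame("scene"); im=p["pixels"][160:310,210:380]; cv2.imwrite("pics/turn.png",cv2.resize(im,None,fx=4,fy=4,interpolation=cv2.INTER_CUBIC))
```

```text
[0.633 0.015 0.23 ] [-2.717  0.462  3.142] [0.052 0.776 0.162] [-0.591  0.466  0.707  1.674 -0.33   1.121 -0.76 ] [0.955 0.297 0.001 0.001]
```

servo_tool([
  [0, 0.1, 0, 0, 0, 0.1],
  [0, 0.3, 0, 0, 0, 0.2],
  [-0.1, 0.4, 0, 0, 0, 0.3],
  [-0.1, 0.6, 0, 0, 0, 0.4],
  [-0.2, 0.7, 0, 0, 0, 0.5],
  [-0.3, 0.8, 0, 0, 0, 0.6],
  [-0.4, 1, 0, 0, 0, 0.7],
  [-0.5, 1.1, 0, 0, 0, 0.8],
])

```text
time_s: 23.28
position: [0.6344, 0.0139, 0.2297]
tcp_rot: [0.995, -0.097, 0.003, 0.0]
force: [-0.7, 0.7, 2.0]
gripper_width: 0.272
grip_force: 59.9
```

Run:
```python
from h import *
np.set_printoptions(precision=3,suppress=True)
s=arm.get_obs(); print(s["position"],s["force"],s["torque"],s["joint_pos"],s["tcp_rot"])
```

```text
[0.634 0.014 0.23 ] [-0.731  0.722  1.994] [0.107 0.144 0.215] [-0.71   0.527  0.908  1.679 -0.448  1.153 -1.449] [ 0.995 -0.097  0.003  0.   ]
```

servo_tool([
  [0, 0, 0, 0, 0, 0.05],
  [0, 0.1, 0, 0, 0, 0.1],
  [0, 0.2, 0, 0, 0, 0.15],
  [0, 0.2, 0, 0, 0, 0.18],
  [0, 0.2, 0, 0, 0, 0.18],
])

```text
time_s: 23.9
position: [0.6343, 0.0136, 0.2297]
tcp_rot: [0.983, -0.185, 0.002, -0.0]
force: [2.8, -0.1, 3.1]
gripper_width: 0.272
grip_force: 59.8
```

Run:
```python
from h import *
np.set_printoptions(precision=3,suppress=True)
s=arm.get_obs(); print(s["position"],s["force"],s["torque"],s["tcp_rot"])
p=arm.grab_frame("scene"); im=p["pixels"][160:310,210:380]; cv2.imwrite("pics/turn.png",cv2.resize(im,None,fx=4,fy=4,interpolation=cv2.INTER_CUBIC))
C=cloud(p);h,S,v=cv2.split(cv2.cvtColor(p["pixels"],cv2.COLOR_BGR2HSV))
m=((h<6)|(h>174))&(S>150)&(C[...,2]>.09)&(C[...,2]<.145)&(np.hypot(C[...,0]-.635,C[...,1]-.01)<.08); X=C[m]; print(len(X)); 
if len(X): print(X.min(0),X.max(0),X.mean(0))
for q in("ball1",): print([(round(r["confidence"],2),np.round(r["uv"]),C[int(r["uv"][1]),int(r["uv"][0])]) for r in arm.masks_of(p,q)])
```

```text
[0.634 0.014 0.23 ] [ 2.833 -0.077  3.083] [ 0.113 -0.607  0.121] [ 0.983 -0.185  0.002 -0.   ]
123
[ 0.623 -0.047  0.108] [0.64  0.011 0.145] [ 0.629 -0.028  0.127]
[(0.63, array([233., 264.]), array([ 0.694, -0.092,  0.047])), (0.57, array([227., 249.]), array([ 0.657, -0.12 ,  0.043])), (0.56, array([218., 256.]), array([ 0.689, -0.132,  0.062])), (0.53, array([336., 343.]), array([0.815, 0.18 , 0.04 ])), (0.47, array([241., 251.]), array([ 0.655, -0.087,  0.045]))]
```

All four balls are in the bowl. I'll turn a little further to confirm the end stop.

servo_tool([
  [0, 0, 0, 0, 0, 0.04],
  [0, 0, 0, 0, 0, 0.08],
  [0, 0, 0, 0, 0, 0.08],
])

```text
time_s: 24.38
position: [0.6342, 0.0135, 0.2297]
tcp_rot: [0.974, -0.225, 0.002, 0.0]
force: [4.8, -1.0, 3.8]
gripper_width: 0.27
grip_force: 62.7
```

Run:
```python
from h import *
np.set_printoptions(precision=3,suppress=True)
s=arm.get_obs(); print(s["position"],s["force"],s["torque"],s["tcp_rot"])
```

```text
[0.634 0.013 0.23 ] [ 4.842 -1.02   3.763] [-0.02  -1.537  0.723] [ 0.974 -0.225  0.002  0.   ]
```

The end stop is reached: torque jumped from 0.12 to 0.72 N m. I'll relieve the twist, release and rise.

servo_tool([
  [0, 0, 0, 0, 0, -0.07],
  [0, 0, 0, 0, 0, -0.07],
])

```text
time_s: 24.62
position: [0.6339, 0.0137, 0.2296]
tcp_rot: [0.981, -0.192, 0.002, -0.0]
force: [5.9, -0.4, 4.1]
gripper_width: 0.27
grip_force: 59.2
```

servo_tool([
  [0, 0, 0, 0, 0, 0],
  [0, 0, 0, 0, 0, 0],
  [0, 0, 0, 0, 0, 0],
  [0, 0, 0, 0, 0, 0],
], hand=0.6)

```text
time_s: 25.12
position: [0.6319, 0.0136, 0.2284]
tcp_rot: [0.982, -0.191, -0.001, 0.0]
force: [0.6, -0.3, 0.6]
gripper_width: 0.802
grip_force: 0.0
```

servo_tool([
  [0, 0, -10, 0, 0, 0],
  [0, 0, -30, 0, 0, 0],
  [0, 0, -60, 0, 0, 0],
  [0, 0, -100, 0, 0, 0],
  [0, 0, -130, 0, 0, 0],
  [0, 0, -130, 0, 0, 0],
])

```text
time_s: 25.88
position: [0.6337, 0.0126, 0.3631]
tcp_rot: [0.982, -0.191, 0.003, -0.001]
force: [0.3, -0.4, 0.2]
gripper_width: 0.8
grip_force: 0.0
```

```bash
python3 - <<'E'
from h import *
np.set_printoptions(precision=3,suppress=True)
s=arm.get_obs(); print(s["position"],s["force"],s["torque"])
p=arm.grab_frame("scene"); im=p["pixels"][150:300,190:390]; cv2.imwrite("pics/final.png",cv2.resize(im,None,fx=4,fy=4,interpolation=cv2.INTER_CUBIC))
C=cloud(p);h,S,v=cv2.split(cv2.cvtColor(p["pixels"],cv2.COLOR_BGR2HSV))
m=((h<6)|(h>174))&(S>150)&(C[...,2]>.09)&(C[...,2]<.145)&(np.hypot(C[...,0]-.635,C[...,1]-.01)<.08); X=C[m]; print(len(X),X.min(0),X.max(0))
m=(h>5)&(h<20)&(S>180)&(np.hypot(C[...,0]-.634,C[...,1]-.013)<.06)&(C[...,2]>.2); X=C[m]; print("handle z",np.percentile(X[:,2],[5,50,95]))
E
python3 bowl.py .06
```

```text
[0.634 0.013 0.363] [ 0.271 -0.365  0.248] [-0.095  0.04   0.039]
122 [ 0.624 -0.045  0.109] [0.64  0.012 0.145]
handle z [0.235 0.257 0.26 ]
[0.6329 0.0131 0.361 ] [-0.7868  0.7828 -0.8574]
scene 378 [ 0.6594 -0.1001] [(0.48, array([ 0.5254, -0.0039]))]
top 269 [ 0.6571 -0.0975] [(0.8, array([ 0.6554, -0.1001]))]
wrist 1992 [ 0.6566 -0.0983] [(0.98, array([ 0.6521, -0.0995])), (0.74, array([ 0.6404, -0.0692]))]
```

View pics/final.png

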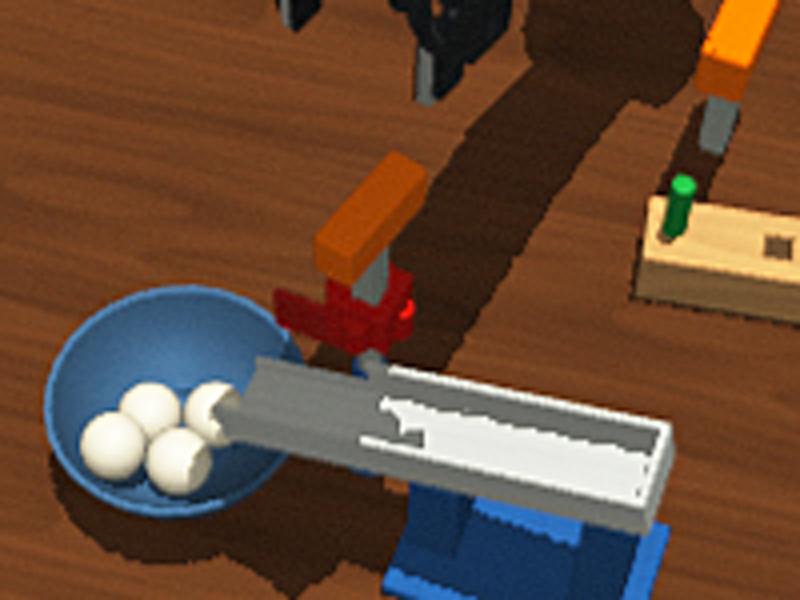

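The final crop shows all four balls in the bowl at about (150,440), with the bowl still on its circle. The blade lies along the chute, and the key stands upright in the knob with its handle top at 0.26 m. The gripper is clear.

```bash
python3 -c "
from workcell import arm
print(arm.close_job())"
```

```text
the job is handed in; nothing more can be done
None
```

The job is done and handed in at about 26 s: the bowl is on the green circle with all four balls in it, the gate is open to its end stop, and the key is standing in the knob.

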